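Set the throwing gauge beside the pot

TASK

Take the longest of the three sticks out of the wooden stand, drop it end-down into the socket on the gauge carriage, then slide the carriage along its rail towards the pot until its ball plunger clicks into the notch of the index strip, without running past the notch. Finish still gripping the carriage firmly at the notch so that it stays there while the pot is turned; do not let go. Leave the other sticks, jars, bowl and brush pot where they are.

Things in the scene. Friction and masses are not known exactly. Their poses are not given: they have to be found in the camera images.
- stick_long: Longest of three round pale wooden sticks (14 mm thick; 160, 115, 90 mm long; under 60 g) standing upright in a low wooden stand, 150 x 50 x 50 mm, in three holes in a row 48 mm apart; which hole varies. Holes are 40 mm deep: its foot is 10 mm and its top 170 mm above the table. Origin: centre of its foot; z runs up along the stick.
- stick_mid: The 115 mm stick of the same thickness in the same stand (its top is 125 mm above the table). Stays in the stand. Origin: centre of its foot.
- stick_short: The 90 mm stick of the same thickness in the same stand (its top is 100 mm above the table). Stays in the stand. Origin: centre of its foot.
- carriage: Carriage with an upright wooden grip: 20 mm in x (across the rail), 26 mm in y (along it), from the flat aluminium carriage top (50 mm wide) 40 mm above the table up to 85 mm. Origin: on the table, straight under the grip's centre. +y runs along the straight level rail, the way to slide, towards the pot on the blue banding wheel. Sliding takes about 2 N. Grip from above, either way round.
- holder (a point): Centre of the mouth of the round vertical socket in the dark wooden block (44 x 44 mm, top 90 mm above the table) on the carriage, 100 mm in +y from the grip. The hole is 17.5 mm wide with a 3 mm chamfer and 44 mm deep: its floor is 46 mm above the table. It rides with the carriage.
- plunger_mark (a point): Bottom of the plunger's ball, 18 mm above the table, level with the strip's top; fixed to the carriage 50 mm in +y and 43 mm in +x from the grip, under a lug with a round brass cap. The steel ball, 16 mm across, rolls and is pressed down on the index strip with about 8 N by a spring.
- notch (a point): Centre, at the top face, of the notch: an 11 mm wide gap, dark, across the flat aluminium index strip (18 mm wide) lying beside the rail on the +x side. At first 65 to 165 mm ahead (+y) of the plunger. Axes as the grip's. When this point and the plunger's coincide the ball has dropped 3 mm into the notch. Within 4 mm the ball pulls the carriage in; pushing it out takes 9 to 12 N.
- jar_near: White jar with blue lid, 50 mm across, 55 mm high, on the table between the robot and the rail. Bystander. Origin: centre of its underside.
- jar_far: White jar with green lid, 60 mm across, 75 mm high, beyond the rail. Bystander. Origin: centre of its underside.
- bowl: Green plastic bowl, 120 mm across, 50 mm high, beyond the rail. Bystander. Origin: centre of its underside.
- brush_pot: White pot 70 mm across, 90 mm high, with brushes standing to 165 mm, beyond the stick stand. Bystander. Origin: centre of its underside.

How it is judged:
On the way, in this order (a step that is already met when the one before it is completed fails the run):
1. the longest stick stands in the carriage's socket, let go, with the carriage still short of the notch (horizontal distance between stick_long and holder below 0.006 m and z of stick_long in the frame of holder below -0.038 m and angle between stick_long's own z axis and vertical below 0.15 rad and contact force between the fingers and stick_long below 0.3 N and y of plunger_mark in the frame of notch below -0.02 m), for 0.2 s.
2. the carriage is at the notch, gripped (horizontal distance between stick_long and holder below 0.006 m and z of stick_long in the frame of holder below -0.038 m and angle between stick_long's own z axis and vertical below 0.15 rad and y of plunger_mark in the frame of notch between -0.0025 and 0.0025 m and contact force between the fingers and carriage above 10 N), for 0.3 s.
At the end, for the whole second after the job is handed in: Longest stick in the socket (foot within 6 mm of its axis, 38 mm deep or more, tilt under 0.15 rad), fingers off it; plunger within 2.5 mm of the notch along the rail; fingers still grip the carriage (over 10 N); other sticks, jars, bowl, brush pot within 40 mm of their start, tilt under 0.3 rad (all of step 2 and contact force between the fingers and stick_long below 0.3 N and distance of each of stick_mid, stick_short, jar_near, jar_far, bowl, brush_pot from where it was at the start of the episode below 0.04 m and angle between each of stick_mid, stick_short, jar_near, jar_far, bowl, brush_pot's own z axis and vertical below 0.3 rad); the arm keeps its last pose, push and grip.
It fails at once if the plunger ran more than 10 mm past the notch (y of plunger_mark in the frame of notch above 0.01 m).
It fails at once if a bystander was disturbed (moved over 40 mm or tipped over 0.3 rad) (distance of any of stick_mid, stick_short, jar_near, jar_far, bowl, brush_pot from where it was at the start of the episode above 0.04 m or angle between any of stick_mid, stick_short, jar_near, jar_far, bowl, brush_pot's own z axis and vertical above 0.3 rad).
It also fails if it takes over 51 s, if anything falls off the work surface, if the arm or the gripper's body presses on something with over 40 N, if the wrist force passes 120 N, or if a joint passes its speed limit or range.

ROBOT

A 6-joint arm with a two-finger parallel gripper is mounted at the origin on the work surface. World frame = base frame: x ahead of the robot, y to its left, z up, the work surface at z = 0. Lengths are in m, angles in rad, forces in N, time in s.
With the tool pointing down it reaches from about 0.35 to 0.775 m from the base axis. Payload 7.3 kg.
Tool frame: the origin (TCP) lies at the very end of the fingers, on their centre line; the grasp point (between the pads) lies 19 mm behind it; z points along the fingers, y is the direction in which the jaws open and shut (so a half turn about z gives the same grasp; the last joint's range is limited). The gripper opens to 92 mm and grips with 3 to 60 N. Pads are 19 mm wide; open, the fingers measure 130 mm over their backs; the gripper's body (75 mm by 190 mm) begins 47 mm behind the grasp point.
Start: joints at [1.131, 0.342, 1.524, -0, 1.275, -0.146], TCP at [0.152, 0.503, 0.227] pointing down, gripper open.
Joint ranges: [-2.53, 2.53], [-0.77, 2.02], [0.04, 2.7], [-1, 4.14], [0.28, 2.66], [-3.11, 3.11]. Speed limits (rad/s): [2.57, 2.57, 3.14, 3.14, 3.14, 3.14].

INTERFACE

Orientations are given as [roll, pitch, yaw] about the fixed x, y, z axes, in that order (R = Rz(yaw) Ry(pitch) Rx(roll)).
In Python, from cell import observe, read_camera, camera_info, hand_in gives the robot as it stands.
- The arm moves only by the tool jog_arm, never from a script. Its argument "rows" is one flat list of numbers, 5 for each row, row after row: the finger opening in mm, from 0 to 91.8, then the shift along the tool's x, y, z in mm, then the turn about the tool's z in degrees. In form: [gripper, tx, ty, tz, roll, gripper, tx, ty, tz, roll, ...]. A call has 1 to 20 rows; each row shifts and turns the commanded pose from where the row before left it, along the tool's axes as they then stand; what a row does not reach is not made up. A row lasts 1/10 s, in which the tool goes at most 50 mm and 8.59 degrees, less where a joint would pass 70% of its speed; a pose out of reach is approached as far as the arm can. A call with a gripper value outside its range is refused whole. The fingers move at their own pace and stop on an object; "grip_force" is the grip in N (left out, the last holds). Time passes only in rows, so rows that do not move let the fingers close. It gives the time, the measured TCP pose, the force and the opening at its end, in the units of the state.
- observe(): the state, without advancing time (a new reading comes with each control period).
- read_camera(name): name is "scene" or "top" or "wrist"; returns (picture, depth): 384x512x3 uint8, red, green, blue; 384x512 float32, m along the optical axis (not along the pixel's ray), 0 where there is no reading.
- camera_info(name): a dict with "fx", "fy", "cx", "cy" (pixels), "extrinsics" (4x4, takes a point from camera to world coordinates); the wrist camera has in their place "tool_from_camera" (4x4, takes a point from camera to tool coordinates, whose origin is the TCP and whose axes are the flange's). Camera axes: x right, y up, looking along -z (the intrinsics and any distortion apply to the point x, -y, -z); pixel columns grow to the right and rows downward; lengths in m; the calibration is good to about 2 mm. A picture is of the moment at which its call begins: read the wrist's pose just before it. camera_info takes no time and is no camera call.
- hand_in(): hands the job in, once; it reports no verdict.
The state is a dict: "time": time; "qpos": joint angles; "qvel": joint speeds; "joint_efforts": joint torques, N m; "tool_pos": TCP position; "tool_rot": TCP orientation; "contact_force": force on the tool from outside, world axes, zero at the start; "torque": the same for the moment, N m; "opening": finger opening in m.
Only numpy, scipy, OpenCV 4.12 (cv2) and the standard library are available. Lean on these libraries where they do the work, as an engineer would, in place of code of your own. Each camera call takes 0.05 s, during which the arm holds its last target. There are 200 camera calls.

## Working session

There is one attempt and no reset: what is moved stays moved. The work goes in short steps, Python scripts to look and compute and a tool call to move; the robot and the scene stay as the last step left them, time stands still between calls to the robot, and variables do not carry over. Pictures are saved under pics/ and viewed, about 8 in all and at most 12, crops included, and the job is handed in when it is done.

Besides the shell and the picture viewer there is one more tool, called after ">>>" as name(argument=value, ...) on one line, values as JSON. jog_arm: Moves the arm, as the interface text tells. Its arguments: {"type":"object","properties":{"rows":{"type":"array","items":{"type":"number"}},"grip_force":{"type":"number"}},"required":["rows"]}

```bash
mkdir -p pics; cat > h.py <<'E'
import numpy as np, cv2
from scipy.spatial.transform import Rotation as R
from cell import observe, read_camera, camera_info, hand_in
def ext(name,s=None):
    c=camera_info(name)
    if 'extrinsics' in c: return c,np.array(c['extrinsics'])
    T=np.eye(4); T[:3,:3]=R.from_euler('xyz',s['tool_rot']).as_matrix(); T[:3,3]=s['tool_pos']
    return c,T@np.array(c['tool_from_camera'])
def ray(c,E,u,v):
    d=np.array([(u-c['cx'])/c['fx'],-(v-c['cy'])/c['fy'],-1.]); return E[:3,3],E[:3,:3]@d
def onz(c,E,u,v,z):
    o,d=ray(c,E,u,v); return o+d*(z-o[2])/d[2]
def proj(c,E,p):
    q=np.linalg.inv(E)@np.r_[p,1]; return c['cx']-c['fx']*q[0]/q[2], c['cy']+c['fy']*q[1]/q[2]
def cloud(c,E,D):
    v,u=np.mgrid[:D.shape[0],:D.shape[1]]
    P=np.stack([(u-c['cx'])/c['fx']*D,-(v-c['cy'])/c['fy']*D,-D],-1)
    return P@E[:3,:3].T+E[:3,3]
def snap(name):
    s=observe(); im,D=read_camera(name); c,E=ext(name,s); return s,im,D,c,E
E
python3 - <<'E'
from h import *
print(observe())
for n in ['scene','top']:
    s,im,D,c,E=snap(n); print(n,c,(D>0).mean())
    cv2.imwrite(f'pics/{n}0.png',im[...,::-1]); np.savez(n+'0.npz',im=im,D=D)
print(camera_info('wrist'))
E
```

```text
{'time': 0.0, 'qpos': array([ 1.13102662e+00,  3.42725017e-01,  1.52499657e+00, -1.98661523e-06,
        1.27541263e+00, -1.46018784e-01]), 'qvel': array([-0.00036273, -0.0008153 , -0.001497  ,  0.0013242 ,  0.00230056,
       -0.00054521]), 'joint_efforts': array([-5.43943825e-04, -4.31248355e+01, -2.44217777e+01,  7.19388644e-02,
        5.59698092e-02, -1.19373485e-04]), 'tool_pos': array([0.1518264 , 0.50214671, 0.22605092]), 'tool_rot': array([-3.14006722e+00, -2.22418771e-04,  2.84784214e+00]), 'contact_force': array([-0.06611387,  0.25258569,  0.06991611]), 'torque': array([ 0.01965691, -0.0330223 ,  0.01527799]), 'opening': 0.09170766563622426}
scene {'fx': 350.94778092251977, 'fy': 350.94778092251977, 'cx': 254.0389462620401, 'cy': 189.57810189271262, 'extrinsics': array([[ 0.78811656, -0.3814123 ,  0.48311173,  1.04854347],
       [ 0.61550892,  0.48249382, -0.62317613, -0.65939043],
       [ 0.00458862,  0.78849501,  0.61502404,  0.6505626 ],
       [ 0.        ,  0.        ,  0.        ,  1.        ]])} 0.9958241780598959
top {'fx': 348.7945995669804, 'fy': 348.7945995669804, 'cx': 256.0623239798893, 'cy': 182.4388153705165, 'extrinsics': array([[-0.06564254,  0.96914697, -0.23758202,  0.39185377],
       [-0.99783918, -0.0630782 ,  0.01838795, -0.08746099],
       [ 0.00283438,  0.23827568,  0.97119342,  0.96509807],
       [ 0.        ,  0.        ,  0.        ,  1.        ]])} 0.995758056640625
{'fx': 305.3396705526587, 'fy': 305.3396705526587, 'cx': 258.12595122613334, 'cy': 189.61343653317073, 'tool_from_camera': array([[-1.45963399e-03,  9.67925337e-01,  2.51233777e-01,
         6.67173902e-02],
       [ 9.99998905e-01,  1.35107907e-03,  6.04571283e-04,
        -3.43560314e-06],
       [ 2.45743164e-04,  2.51234384e-01, -9.67926249e-01,
        -1.58889208e-01],
       [ 0.00000000e+00,  0.00000000e+00,  0.00000000e+00,
         1.00000000e+00]])}
```

View pics/top0.png

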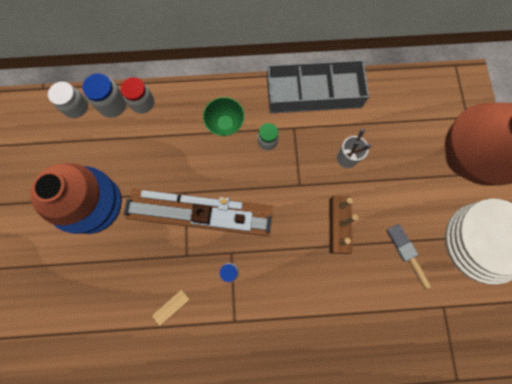

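View pics/scene0.png

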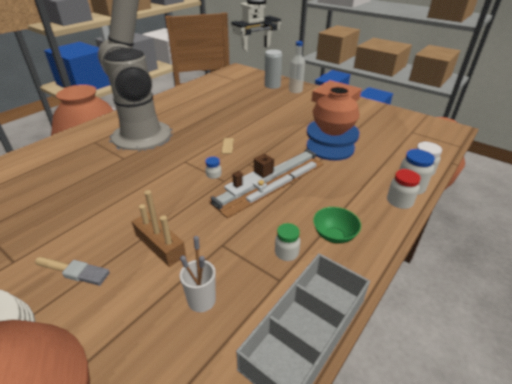

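The top view shows the stand at about (342,225), with stick tops at (350,202), (355,218) and (348,241). The grip is at (240,218), the socket block at (201,214), the brass cap at (224,202), and the notch in the strip at (179,199). The scene view shows the same layout, and the middle stick looks the longest.

```bash
python3 - <<'E'
from h import *
for n in ['top','scene']:
    f=np.load(n+'0.npz'); im,D=f['im'],f['D']; c,E=ext(n); P=cloud(c,E,D)
    hsv=cv2.cvtColor(im,cv2.COLOR_RGB2HSV); 
    print(n)
    if n=='top': box={'stand':(320,185,372,262),'car':(190,190,260,235)}
    else: box={'stand':(128,180,190,265),'car':(225,150,285,200)}
    u0,v0,u1,v1=box['stand']
    for z0,z1 in [(.03,.056),(.06,.2),(.085,.105),(.112,.13),(.14,.2)]:
        m=np.zeros(D.shape,bool); m[v0:v1,u0:u1]=True; m&=(P[...,2]>z0)&(P[...,2]<z1)
        k,l,st,ce=cv2.connectedComponentsWithStats(m.astype(np.uint8))
        for i in range(1,k):
            if st[i,4]>=4: q=P[l==i]; print((z0,z1),st[i],ce[i].round(1),q.mean(0).round(3),q[:,2].max().round(3))
    u0,v0,u1,v1=box['car']
    for z0,z1 in [(.03,.05),(.07,.088),(.07,.1)]:
        m=np.zeros(D.shape,bool); m[v0:v1,u0:u1]=True; m&=(P[...,2]>z0)&(P[...,2]<z1)
        k,l,st,ce=cv2.connectedComponentsWithStats(m.astype(np.uint8))
        for i in range(1,k):
            if st[i,4]>=4: q=P[l==i]; print('car',(z0,z1),st[i],ce[i].round(1),q.mean(0).round(3),q[:,2].max().round(3))
c,E=ext('top')
for nm,u,v,z in [('notch',179,199,.018),('stripL',142,195,.018),('stripR',241,205,.018),('grip',240,218,.085),('block',201,214,.09),('railL',128,208,.02),('railR',270,223,.02)]:
    print(nm,onz(c,E,u,v,z).round(3))
E
python3 -c "
import cv2
a=cv2.imread('pics/top0.png')[180:270,110:375]; cv2.imwrite('pics/topc.png',cv2.resize(a,None,fx=3,fy=3,interpolation=cv2.INTER_CUBIC))"
```

```text
top
(0.03, 0.056) [332 196  21  58 990] [341.  225.3] [ 0.486 -0.32   0.048] 0.054
(0.06, 0.2) [341 198  12  10  68] [346.6 202.4] [ 0.536 -0.327  0.103] 0.126
(0.06, 0.2) [341 214  18  12 103] [349.8 219.7] [ 0.489 -0.321  0.132] 0.171
(0.06, 0.2) [342 238   9   7  50] [346.  240.9] [ 0.442 -0.317  0.09 ] 0.101
(0.085, 0.105) [343 201   5   5  13] [344.8 203.2] [ 0.536 -0.325  0.094] 0.103
(0.085, 0.105) [344 220   4   5  12] [345.  222.2] [ 0.488 -0.319  0.094] 0.102
(0.085, 0.105) [344 238   7   6  36] [347.1 240.6] [ 0.442 -0.318  0.098] 0.101
(0.112, 0.13) [346 198   7   6  33] [349.1 200.5] [ 0.538 -0.329  0.123] 0.126
(0.112, 0.13) [346 219   5   5  11] [347.8 221.1] [ 0.487 -0.319  0.121] 0.127
(0.14, 0.2) [350 214   9   8  51] [353.9 217.8] [ 0.489 -0.323  0.163] 0.171
car (0.03, 0.05) [191 197  62  34 796] [227.8 217.8] [ 0.526 -0.023  0.04 ] 0.05
car (0.03, 0.05) [200 212   4   4  14] [201.5 213.5] [0.541 0.045 0.046] 0.049
car (0.07, 0.088) [195 206  13  12  33] [199.3 210.8] [0.543 0.045 0.083] 0.088
car (0.07, 0.088) [209 207   2   5   6] [209.8 208.8] [0.546 0.019 0.08
[... 1486 characters left out ...]
.674 -0.393  0.144] 0.146
car (0.03, 0.05) [225 170  52  27 542] [249.9 183. ] [ 0.541 -0.024  0.041] 0.05
car (0.07, 0.088) [262 158   5   3  14] [263.9 159.1] [0.536 0.049 0.084] 0.088
car (0.07, 0.088) [254 160  21  11 107] [264.  164.9] [0.55  0.03  0.079] 0.088
car (0.07, 0.088) [233 171  10  10  77] [237.4 175.5] [ 0.526 -0.061  0.081] 0.088
car (0.07, 0.1) [254 153  21  18 252] [264.  161.4] [0.545 0.037 0.085] 0.094
car (0.07, 0.1) [233 171  10  10  79] [237.4 175.4] [ 0.526 -0.06   0.081] 0.088
notch [0.59  0.11  0.018]
stripL [0.608 0.212 0.018]
stripR [ 0.562 -0.06   0.018]
grip [ 0.517 -0.057  0.085]
block [0.533 0.04  0.09 ]
railL [0.574 0.249 0.02 ]
railR [ 0.508 -0.136  0.02 ]
```

View pics/topc.png

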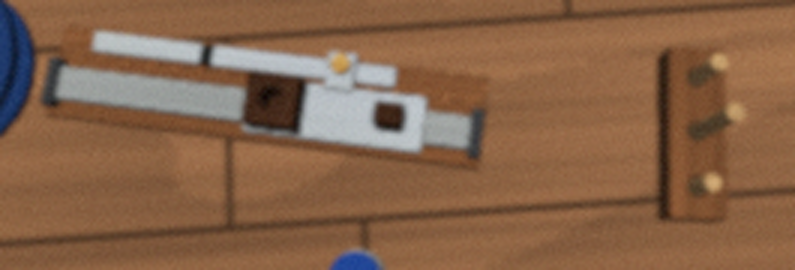

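>>> jog_arm(rows=[91.8,-30,-27,-3,0,91.8,-30,-27,-3,0,91.8,-30,-27,-3,0,91.8,-30,-27,-3,0,91.8,-30,-27,-3,0,91.8,-30,-27,-3,0,91.8,-30,-27,-3,0,91.8,-30,-27,-3,0,91.8,-30,-27,-3,0,91.8,-30,-27,-3,0,91.8,-30,-27,-3,0,91.8,-30,-27,-3,0,91.8,-30,-27,-3,0,91.8,-30,-27,-3,0,91.8,0,0,0,0,91.8,0,0,0,0])

```text
time: 1.7
tool_pos: [0.4443, 0.0187, 0.2681]
tool_rot: [3.141, -0.002, 2.846]
contact_force: [-0.6, 0.2, -0.1]
opening: 0.0915
```

```bash
python3 - <<'E'
from h import *
s,im,D,c,E=snap('wrist'); print(s['time'],s['tool_pos'],s['tool_rot'],s['qpos'])
cv2.imwrite('pics/w1.png',im[...,::-1]); np.savez('w1.npz',im=im,D=D,E=E)
print([np.round(proj(c,E,p)) for p in [(.59,.11,.018),(.518,-.056,.085),(.533,.04,.09)]])
E
```

```text
1.7 [0.44426851 0.01872881 0.26814561] [ 3.14143810e+00 -1.66754271e-03  2.84574417e+00] [-1.30850275e-01  1.61153669e-01  1.65220434e+00  4.39033136e-04
  1.32985417e+00 -1.40590310e+00]
[array([348., 239.]), array([217., 246.]), array([297., 237.])]
```

View pics/w1.png

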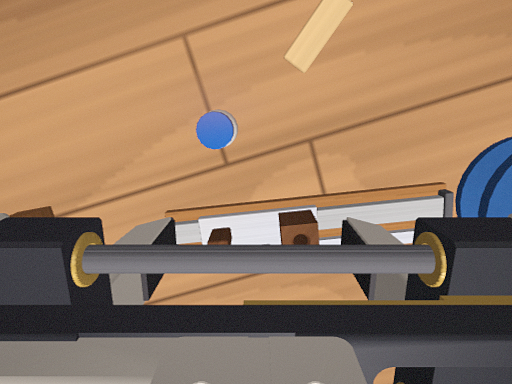

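The wrist view shows the socket mouth at about (300,239), close to its predicted (297,237). The gripper hides everything below row 215, so I'll look from further out in x.

>>> jog_arm(rows=[91.8,-36,16,0,0,91.8,-36,16,0,0,91.8,-36,16,0,0,91.8,-36,16,0,0,91.8,-36,16,0,0,91.8,-36,16,0,0,91.8,0,0,0,0,91.8,0,0,0,0])

```text
time: 2.55
tool_pos: [0.6784, 0.0502, 0.2672]
tool_rot: [-3.141, -0.003, 2.85]
contact_force: [0.5, 0.2, 0.7]
opening: 0.0918
```

```bash
python3 - <<'E'
from h import *
s,im,D,c,E=snap('wrist'); print(s['time'],s['tool_pos'],s['tool_rot'])
cv2.imwrite('pics/w2.png',im[...,::-1]); np.savez('w2.npz',im=im,D=D,E=E)
cv2.imwrite('pics/w2c.png',cv2.resize(im[0:230,80:480,::-1],None,fx=2,fy=2,interpolation=cv2.INTER_CUBIC))
print([np.round(proj(c,E,p)) for p in [(.59,.11,.018),(.518,-.056,.085),(.533,.04,.09)]])
E
```

```text
2.55 [0.67842986 0.05021043 0.26720479] [-3.14107407e+00 -2.93154857e-03  2.84996677e+00]
[array([283.,  82.]), array([116.,  55.]), array([207.,  40.])]
```

View pics/w2c.png

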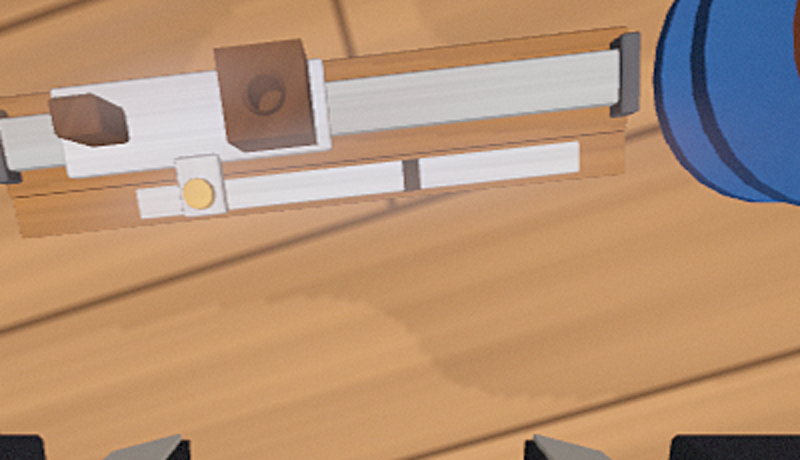

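>>> jog_arm(rows=[91.8,-5,-45,0,0,91.8,-5,-45,0,0,91.8,-5,-45,0,0,91.8,-5,-45,0,0,91.8,-5,-45,0,0,91.8,-5,-45,0,0,91.8,-5,-45,0,0,91.8,-5,-45,0,0,91.8,0,0,0,0,91.8,0,0,0,0])

```text
time: 3.6
tool_pos: [0.6119, -0.3078, 0.2698]
tool_rot: [3.141, 0.001, 2.846]
contact_force: [0.5, 0.9, 0.5]
opening: 0.0919
```

```bash
python3 - <<'E'
from h import *
s,im,D,c,E=snap('wrist'); print(s['time'],s['tool_pos'],s['tool_rot'])
cv2.imwrite('pics/w3.png',im[...,::-1]); np.savez('w3.npz',im=im,D=D,E=E)
print([np.round(proj(c,E,p)) for p in [(.491,-.323,.17),(.54,-.33,.125),(.443,-.318,.1)]])
E
```

```text
3.6 [ 0.61188066 -0.30782755  0.26977294] [3.14123152e+00 5.86476207e-04 2.84588543e+00]
[array([195.,  52.]), array([215., 115.]), array([197.,  12.])]
```

View pics/w3.png

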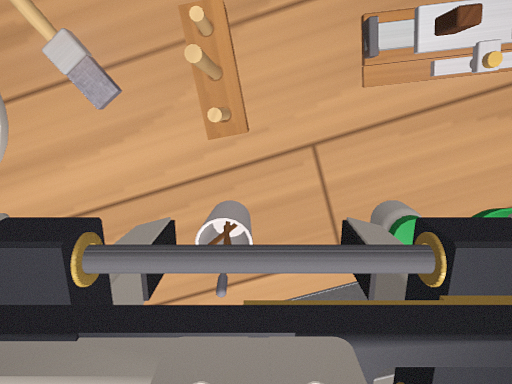

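In the w2 view (full-frame pixels) the socket mouth is at (212.5,47), the notch at (285.8,87.5) and the cap at (179.5,96.5). In w3 the stick tops are long (193,53), mid (215,115) and short (198,13).

```bash
python3 - <<'E'
from h import *
cw=camera_info('wrist'); W2=np.load('w2.npz'); W3=np.load('w3.npz'); ct,Et=ext('top')
def tri(a,b):
    A=[];B=[]
    for c,E,(u,v) in (a,b):
        o,d=ray(c,E,u,v); d/=np.linalg.norm(d); M=np.eye(3)-np.outer(d,d); A.append(M);B.append(M@o)
    A=np.vstack(A);x,r,*_=np.linalg.lstsq(A,np.hstack(B),rcond=None); return x,np.sqrt(r)
for nm,W,w,t,z in [('hole',W2,(212.5,47),(199.3,212.3),.09),('notch',W2,(285.75,87.5),(179,198),.018),('cap',W2,(179.5,96.5),(223.3,201.3),.05),('long',W3,(193,53),(355,217.3),.17),('mid',W3,(215,115),(349.5,200.7),.125),('short',W3,(198,13),(347.3,241),.1)]:
    x,r=tri((cw,W['E'],w),(ct,Et,t)); print(nm,'tri',x.round(4),r.round(4),'wrist',onz(cw,W['E'],*w,z).round(4),'top',onz(ct,Et,*t,z).round(4))
# rail direction: strip edges in w2 by white mask at z .018 from strip ends mid
W=W2; im=W['im']
for nm,a in [('stripL',(80+150/2,205/2)),('stripR',(80+579/2,158/2)),('railL',(80+8/2,146/2)),('railR',(80+625/2,74/2))]: print(nm,onz(cw,W['E'],*a,.018).round(4))
P=cloud(cw,W['E'],W['D'])
for nm,(u,v) in [('strip',(300,83)),('cap',(180,97)),('block',(198,35)),('carr',(185,55))]: print(nm,P[v,u].round(4))
m=(P[...,2]>.08)&(P[...,2]<.088)&(P[...,1]<-.02)&(P[...,0]<.56)&(P[...,0]>.48)
print('grip top',m.sum(),P[m].mean(0).round(4),np.ptp(P[m],0).round(3))
E
```

```text
hole tri [0.5392 0.0438 0.0852] [0.002] wrist [0.541 0.043 0.09 ] top [0.5377 0.0443 0.09  ]
notch tri [0.5963 0.1128 0.0039] [0.0003] wrist [0.597  0.1111 0.018 ] top [0.5932 0.1101 0.018 ]
cap tri [ 0.5709 -0.0147  0.0475] [0.0014] wrist [ 0.5719 -0.0149  0.05  ] top [ 0.5697 -0.0143  0.05  ]
long tri [ 0.4902 -0.3253  0.1639] [0.] wrist [ 0.4915 -0.3245  0.17  ] top [ 0.4895 -0.3235  0.17  ]
mid tri [ 0.5393 -0.332   0.1118] [0.0011] wrist [ 0.5401 -0.3295  0.125 ] top [ 0.5365 -0.3288  0.125 ]
short tri [ 0.4419 -0.3185  0.0942] [0.001] wrist [ 0.444  -0.3173  0.1   ] top [ 0.4412 -0.3176  0.1   ]
stripL [ 0.5661 -0.0548  0.018 ]
stripR [0.6177 0.2151 0.018 ]
railL [ 0.5069 -0.1272  0.018 ]
railR [0.5781 0.2518 0.018 ]
strip [0.597  0.1298 0.0182]
cap [ 0.5734 -0.0128  0.0576]
block [0.5266 0.0328 0.0914]
carr [0.5291 0.0056 0.0412]
grip top 527 [ 0.5212 -0.0542  0.0854] [0.023 0.027 0.008]
```

>>> jog_arm(rows=[91.8,28,-13,0,0,91.8,28,-13,0,0,91.8,28,-13,0,0,91.8,26,-12,0,0,91.8,0,0,0,0,91.8,0,0,0,0,91.8,0,0,0,0])

```text
time: 4.35
tool_pos: [0.4941, -0.3235, 0.2692]
tool_rot: [3.142, 0.001, 2.85]
contact_force: [0.1, 0.4, -0.1]
opening: 0.0921
```

>>> jog_arm(rows=[91.8,2,0,30,0,91.8,0,0,30,0,91.8,0,0,30,0,91.8,0,0,30,0,91.8,0,0,26,0,91.8,0,0,0,0,91.8,0,0,0,0,6,0,0,0,0,6,0,0,0,0,6,0,0,0,0,6,0,0,0,0,6,0,0,0,0,6,0,0,0,0,6,0,0,0,0], grip_force=20)

```text
time: 5.75
tool_pos: [0.4912, -0.3241, 0.1227]
tool_rot: [3.141, 0.0, 2.848]
contact_force: [-0.1, -0.2, -0.3]
opening: 0.0405
```

>>> jog_arm(rows=[6,0,0,0,0,6,0,0,0,0,6,0,0,0,0,6,0,0,0,0,6,0,0,0,0,6,0,0,0,0,6,0,0,0,0,6,0,0,0,0])

```text
time: 6.55
tool_pos: [0.4912, -0.3241, 0.1226]
tool_rot: [3.141, -0.0, 2.848]
contact_force: [-0.2, 0.5, -0.6]
opening: 0.0136
```

>>> jog_arm(rows=[6,0,0,-20,0,6,0,0,-30,0,6,0,0,-30,0,6,0,0,-30,0,6,0,0,0,0,6,6,36.6,0,0,6,6,36.6,0,0,6,6,36.6,0,0,6,6,36.6,0,0,6,6,36.6,0,0,6,6,36.6,0,0,6,6,36.6,0,0,6,6,36.6,0,0,6,6,36.6,0,0,6,5.5,36.6,0,0,6,0,0,0,0,6,0,0,0,0,6,0,0,0,0])

```text
time: 8.35
tool_pos: [0.5399, 0.0426, 0.2322]
tool_rot: [-3.141, -0.001, 2.847]
contact_force: [0.3, -0.7, -1.0]
opening: 0.0135
```

```bash
python3 - <<'E'
from h import *
s,im,D,c,E=snap('top'); print(s['time'],s['tool_pos'],s['tool_rot'],s['opening'])
s2,im2,D2,c2,E2=snap('scene')
a=cv2.resize(im[160:260,150:280],None,fx=4,fy=4,interpolation=cv2.INTER_CUBIC)
b=cv2.resize(im2[60:220,200:330],None,fx=2.5,fy=2.5,interpolation=cv2.INTER_CUBIC)
h=400; cv2.imwrite('pics/i1.png',np.hstack([cv2.resize(a,(450,400)),cv2.resize(b,(325,400))])[...,::-1])
sw,imw,Dw,cw,Ew=snap('wrist'); cv2.imwrite('pics/w4.png',imw[...,::-1]); np.savez('w4.npz',im=imw,D=Dw,E=Ew)
t=s['tool_pos']; print(proj(c2,E2,(t[0],t[1],t[2]+.019)),proj(c2,E2,(t[0],t[1],t[2]-.113)),proj(c2,E2,(.541,.043,.09)))
np.savez('sc4.npz',im=im2,D=D2)
E
```

```text
8.35 [0.53994349 0.04261439 0.23223863] [-3.14108914e+00 -7.56644391e-04  2.84719040e+00] 0.013541907219919136
(np.float64(265.1562742020736), np.float64(107.26721290650957)) (np.float64(264.05216335390395), np.float64(150.05045464897685)) (np.float64(264.19916570137747), np.float64(158.67886624515094))
```

View pics/i1.png

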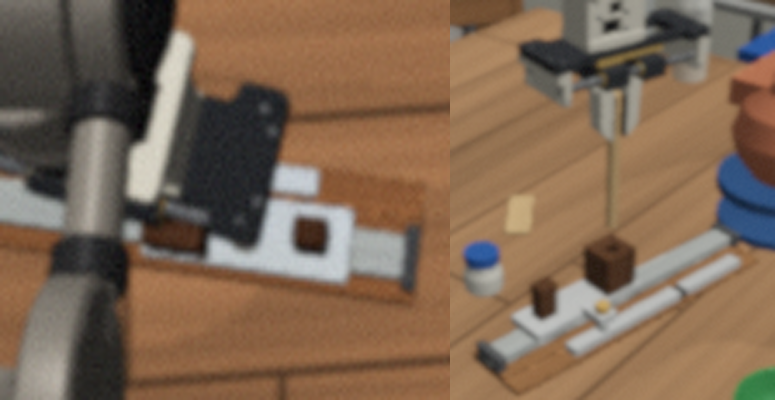

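The stick hangs vertical, with its foot at scene pixel (264.8,150.4) and the hole near (264.8,157). Its predicted position was (264.2,158.7). I'll refine both numerically before inserting.

```bash
python3 - <<'E'
from h import *
f=np.load('sc4.npz'); im=f['im']; c,E=ext('scene')
g=cv2.cvtColor(im,cv2.COLOR_RGB2GRAY).astype(int)
print(g[148:168,254:276])
P=cloud(c,E,f['D']); m=(P[...,2]>.087)&(P[...,2]<.096); m[:150]=0;m[175:]=0;m[:,:250]=0;m[:,280:]=0
print('block top',m.sum(),P[m].mean(0).round(4)); ys,xs=np.where(m); print(xs.min(),xs.max(),ys.min(),ys.max())
E
```

```text
[[129 129 128 129 130 130 129 120 109 105 118 128 125 122 117 113 111 109
  111 115 121 125]
 [128 128 131 131 131 130 127 119 108 108 119 125 125 117 113 109 110 113
  118 124 127 126]
 [130 130 131 131 129 127 123 116 111 111 117 125 121 112 108 109 112 122
  124 126 127 127]
 [131 131 131 128 124 124 121 119 115 115 114 113 112 109 113 118 122 124
  127 127 126 124]
 [130 129 128 125 122 119 118 117 113 108 107 105 107 114 119 123 125 125
  127 125 125 125]
 [127 126 122 121 119 117 115 112 107  99  93  97 109 116 124 126 124 124
  125 125 124 124]
 [124 121 120 118 113 111 106  98  91  82  78  85  99 111 117 122 124 125
  124 126 126 124]
 [121 118 114 111 107  99  91  84  79  74  71  72  84  93 104 113 117 122
  125 124 124 123]
 [115 113 106  96  90  84  79  75  74  71  68  67  71  77  85  96 106 115
  121 123 123 122]
 [103  97  90  84  76  76  72  72  70  68  64  58  59  65  73  77  87  99
  108 115 120 121]
 [ 87  80  78  75  73  73  70  69  61  56  51  47  54  59  64  69  71  79
   87  99 111 120]
 [ 73  63  66  71  71  73  69  66  58  49  45  42  46  55  64  67  66  65
   70  83 104 119]
 [ 59  48  56  64  68  69  67  65  61  54  54  52  54  59  65  65  64  58
   60  72 101 120]
 [ 51  37  43  49  58  64  68  70  67  65  65  62  62  63  61  63  59  53
   55  70  98 121]
 [ 50  38  38  37  43  50  60  64  65  69  70  64  63  62  61  56  54  50
   50  70 100 122]
 [ 54  34  33  36  36  40  45  55  63  65  67  64  60  58  56  52  49  47
   54  72 102 122]
 [ 56  34  34  33  33  35  37  41  49  56  58  58  54  53  51  51  53  49
   54  73 105 125]
 [ 50  34  34  29  32  32  33  34  42  46  50  54  52  53  53  55  53  51
   57  78 108 133]
 [ 50  33  34  32  35  36  32  31  36  46  49  53  49  54  50  54  51  49
   54  85 123 148]
 [ 54  35  36  33  28  33  30  30  38  43  48  52  52  53  55  49  49  50
   59  94 134 160]]
block top 136 [0.5421 0.0413 0.0907]
254 274 153 165
```

```bash
python3 - <<'E'
from h import *
a=np.load('scene0.npz')['im'].astype(int); b=np.load('sc4.npz')['im'].astype(int); c,E=ext('scene')
d=np.abs(a-b).sum(2); s=observe(); t=s['tool_pos']
for v in range(120,156,3):
    r=d[v,252:278]; m=r*(r>25); print(v,r, (m@np.arange(252,278)/max(m.sum(),1)).round(2))
for z in (0,.05,.11): print(np.round(proj(c,E,(t[0],t[1],t[2]-z)),1))
E
```

```text
120 [ 2  8  2  1  5  2  4  7  5 14 46 87 89 50 21 13  6  2  3  3  2  5  4  7
  5  1] 263.53
123 [ 7  2  1  3  2  6  6  5  2 17 54 84 79 54 19  9  5  0  2  6  1  4  5  8
  2  2] 263.49
126 [ 6  5  6  7  3  2  2  4  3 11 34 80 65 27 12 13  4  4  2 11  3  4  2  2
  2  1] 263.41
129 [ 0  2  2  1  6  4  2  3  6 15 46 71 52 15 20 11  3  1  2  1  4  2  4  2
  4  5] 263.04
132 [ 8  6  6  4  2  9  1  1  0 20 42 66 44 17 22 19 18  2  1  1  7  1  4  8
  3  5] 263.01
135 [ 5  5  2  2  1  2  1  2  4 11 44 63 52 13 15 11  4  3  1  1  0 10  6  3
  2  1] 263.05
138 [ 2  6  3  6  3  4  3  3  7 16 44 72 49 16  9  5  6  4  4  7  4 10  5  2
  7  3] 263.03
141 [ 4  6  0  5  1  6  4  2  4 14 45 67 38 13 14 10  2  2  2  1  2  3  4  5
  2  1] 262.95
144 [ 2  2  1  5  5  6  7  8  2 18 61 70 47 13 10  9  1  4  3  2  4  5  1  7
  6  4] 262.92
147 [ 1  3  3  4 11  3  3  5  1 25 51 55 27 18 22 15  8  1  3  4  3  1  2  1
  4  3] 262.82
150 [ 1  2  6  5  1 11  3  3  3 11 19 21 11 23 25 11  3  1  3  6  7  2  5  3
  3  5] 0.0
153 [14  5  3  1  1  9  6  4  2  8  9  7  2  0  4  1  2 11  3  2  1  0  0  3
  2  8] 0.0
[265.  113.8]
[264.5 130.5]
[264.1 149.1]
```

>>> jog_arm(rows=[6,-1,0,15,0,6,0,0,10,0,6,0,0,5,0,6,0,0,5,0,6,0,0,5,0,6,0,0,5,0,6,0,0,0,0,6,0,0,0,0])

```text
time: 9.3
tool_pos: [0.5409, 0.0432, 0.1875]
tool_rot: [-3.141, -0.001, 2.848]
contact_force: [-1.0, -1.3, -0.1]
opening: 0.0135
```

>>> jog_arm(rows=[6,0,0,6,0,6,0,0,6,0,6,0,0,6,0,6,0,0,5,0,6,0,0,3,0,6,0,0,0,0,6,0,0,0,0])

```text
time: 10.0
tool_pos: [0.5409, 0.0432, 0.1613]
tool_rot: [-3.141, -0.001, 2.848]
contact_force: [-2.5, 0.2, -2.4]
opening: 0.0133
```

>>> jog_arm(rows=[60,0,0,0,0,60,0,0,0,0,60,0,0,0,0,60,0,0,0,0,60,0,0,0,0,60,0,0,0,0,60,0,0,0,0,60,0,0,0,0,60,0,0,-20,0,60,0,0,-30,0,60,0,0,-40,0,60,0,0,-20,0,60,0,0,0,0,60,0,0,0,0])

```text
time: 11.4
tool_pos: [0.541, 0.0432, 0.2714]
tool_rot: [3.142, -0.0, 2.848]
contact_force: [-0.2, 0.8, 0.2]
opening: 0.0602
```

```bash
python3 - <<'E'
from h import *
s,im,D,c,E=snap('scene'); print(s['time'],s['tool_pos'],s['opening'],s['qpos'])
cv2.imwrite('pics/s5.png',cv2.resize(im[10:220,170:350,::-1],None,fx=2.8,fy=2.8,interpolation=cv2.INTER_CUBIC)); np.savez('sc5.npz',im=im,D=D)
P=cloud(c,E,D)
m=np.zeros(D.shape,bool); m[90:175,240:290]=1; m&=(P[...,2]>.1)&(P[...,2]<.212)&(P[...,0]>.5)&(P[...,0]<.58)
for lo,hi in [(.1,.13),(.13,.16),(.16,.19),(.19,.212)]:
    q=P[m&(P[...,2]>lo)&(P[...,2]<hi)]; print(lo,len(q),q.mean(0).round(4) if len(q) else '')
q=P[m]; print('top z',q[:,2].max())
m=np.zeros(D.shape,bool); m[150:200,225:285]=1
for lo,hi in [(.087,.096),(.078,.0875)]:
    k=m&(P[...,2]>lo)&(P[...,2]<hi)&(P[...,1]>(-.09 if hi<.09 else .0))&(P[...,1]<(-.03 if hi<.09 else .09)); print(lo,k.sum(),P[k].mean(0).round(4))
E
```

```text
11.4 [0.54096619 0.04315083 0.27135067] 0.06020800475054323 [-6.17016949e-02  3.44603531e-01  1.39580308e+00  8.31542227e-05
  1.40129346e+00 -1.33870270e+00]
0.1 47 [0.5426 0.0388 0.1148]
0.13 38 [0.5433 0.0389 0.1447]
0.16 46 [0.5433 0.0399 0.1752]
0.19 39 [0.5424 0.0406 0.2008]
top z 0.20825466070093385
0.087 126 [0.5444 0.0378 0.0908]
0.078 51 [ 0.5247 -0.0592  0.084 ]
```

View pics/s5.png

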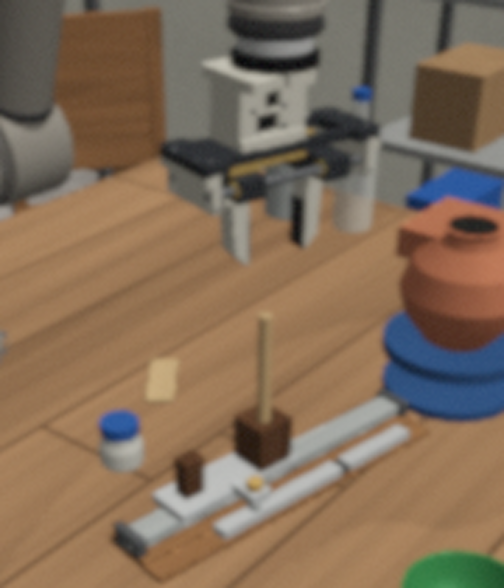

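The stick is seated: its top is at 0.206–0.208 m and it is vertical. Next I'll go over to the grip and turn so the jaws close across the rail.

>>> jog_arm(rows=[70,-3.7,-33.2,0,0,70,-3.6,-33.2,0,0,70,-3.6,-33.2,0,0,70,0,0,0,8.4,70,0,0,0,8.4,70,0,0,0,8.4,70,0,0,0,8.4,70,0,0,0,8.4,70,0,0,0,8.4,70,0,0,0,8.4,70,0,0,0,8.4,70,0,0,0,8.4,70,0,0,0,8.4,70,0,0,0,0,70,0,0,0,0])

```text
time: 12.95
tool_pos: [0.5223, -0.0552, 0.2706]
tool_rot: [-3.139, -0.0, 1.386]
contact_force: [-0.2, 0.2, 0.2]
opening: 0.0704
```

```bash
python3 - <<'E'
from h import *
s,im,D,c,E=snap('wrist'); print(s['time'],s['tool_pos'],s['tool_rot'],s['opening'],s['qpos'])
cv2.imwrite('pics/w6.png',im[...,::-1]); np.savez('w6.npz',im=im,D=D,E=E)
print([np.round(proj(c,E,p)) for p in [(.597,.111,.018),(.5224,-.0553,.085),(.541,.043,.09),(.541,.043,.206)]])
P=cloud(c,E,D)
m=(P[...,2]>.087)&(P[...,2]<.095)&(P[...,1]>0)&(P[...,1]<.1); print('block',m.sum(),P[m].mean(0).round(4),np.ptp(P[m],axis=0).round(3))
m=(P[...,2]>.195)&(P[...,2]<.215)&(P[...,1]>0)&(P[...,1]<.1); print('sticktop',m.sum(),P[m].mean(0).round(4) if m.any() else '')
E
```

```text
12.95 [ 0.52231733 -0.05523591  0.27058195] [-3.13938021e+00 -2.52481071e-04  1.38566679e+00] 0.07039955621177386 [-2.51402582e-01  3.13018024e-01  1.44362382e+00  1.07210398e-04
  1.38717512e+00 -6.62930205e-02]
[array([293.,  17.]), array([258., 171.]), array([258.,  78.]), array([258.,  61.])]
block 1342 [0.5397 0.0396 0.0907] [0.05  0.051 0.007]
sticktop 379 [0.5392 0.0429 0.2064]
```

View pics/w6.png

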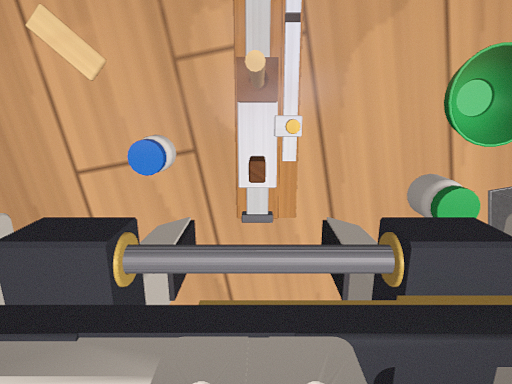

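The view looks straight along the rail: grip (257,168), cap (292,126), notch (293,17), stick top (255,61). Camera and rail are aligned. I'll do the second measurement of the notch distance from this view.

```bash
python3 - <<'E'
from h import *
f=np.load('w6.npz'); im,D,E=f['im'],f['D'],f['E']; c=camera_info('wrist'); P=cloud(c,E,D)
uy=np.array([.186,.983]); uy/=np.linalg.norm(uy); ux=np.array([uy[1],-uy[0]])
g=im[...].astype(int).sum(2)
print('notch col profile',g[5:32,288:298].mean(1).round())
hsv=cv2.cvtColor(im,cv2.COLOR_RGB2HSV); m=(hsv[...,1]>150)&(hsv[...,0]>15)&(hsv[...,0]<32)&(hsv[...,2]>150); m[:110]=0;m[140:]=0;m[:,:280]=0;m[:,305:]=0
v,u=np.where(m); cu,cv=u.mean(),v.mean(); print('cap',len(u),cu,cv)
cap=onz(c,E,cu,cv,.0576); print('cap',cap,P[int(cv),int(cu)])
m=(P[...,2]>.0825)&(P[...,2]<.088)&(P[...,1]<-.02)&(P[...,1]>-.09)&(abs(P[...,0]-.52)<.03)
q=P[m]; gr=q.mean(0); print('grip',m.sum(),gr, 'extent',np.ptp(q[:,:2]@ux),np.ptp(q[:,:2]@uy))
for nv in (16,17,18):
    n=onz(c,E,293,nv,.018); print(nv,n.round(4),'ahead from cap',((n-cap)[:2]@uy).round(4),'from grip',((n-gr)[:2]@uy-.05).round(4), 'lat',((n-cap)[:2]@ux).round(4))
# rail direction from strip edge
a=onz(c,E,290,155,.018);b=onz(c,E,293,20,.018);
E
```

```text
notch col profile [669. 669. 670. 668. 670. 676. 709. 485. 295. 250. 252. 261. 256. 260.
 263. 249. 200. 605. 690. 678. 673. 673. 671. 673. 673. 674. 674.]
cap 18 290.1111111111111 129.72222222222223
cap [ 0.56811471 -0.01842804  0.0576    ] [ 0.56813458 -0.01757765  0.0574283 ]
grip 366 [ 0.52092868 -0.05564941  0.08553016] extent 0.018552400496935073 0.02516541618766626
16 [0.5966 0.1117 0.018 ] ahead from cap 0.1332 from grip 0.1285 lat 0.0038
17 [0.5965 0.1106 0.018 ] ahead from cap 0.1321 from grip 0.1274 lat 0.0039
18 [0.5963 0.1095 0.018 ] ahead from cap 0.131 from grip 0.1263 lat 0.0039
```

>>> jog_arm(rows=[70,0,0,40,0,70,0,0,40,0,70,0,0,40,0,70,0,0,30,0,70,0,0,20,0,70,0,0,0,0,70,0,0,0,0])

```text
time: 13.7
tool_pos: [0.5229, -0.0554, 0.102]
tool_rot: [-3.141, -0.0, 1.383]
contact_force: [0.8, 0.2, 0.0]
opening: 0.0702
```

>>> jog_arm(rows=[70,0,0,12,0,70,0,0,12,0,70,0,0,10,0,70,0,0,9,0,70,0,0,0,0,70,0,0,0,0])

```text
time: 14.3
tool_pos: [0.5227, -0.0553, 0.0585]
tool_rot: [-3.141, -0.0, 1.382]
contact_force: [0.7, 0.3, 0.9]
opening: 0.07
```

No contact on the way down. I'll close firmly on the grip.

>>> jog_arm(rows=[10,0,0,0,0,10,0,0,0,0,10,0,0,0,0,10,0,0,0,0,10,0,0,0,0,10,0,0,0,0,10,0,0,0,0,10,0,0,0,0,10,0,0,0,0,10,0,0,0,0,10,0,0,0,0,10,0,0,0,0,10,0,0,0,0], grip_force=45)

```text
time: 15.6
tool_pos: [0.5203, -0.0548, 0.0585]
tool_rot: [-3.136, -0.0, 1.382]
contact_force: [-7.4, 0.5, 6.2]
opening: 0.0198
```

>>> jog_arm(rows=[10,0,-2.3,0,0,10,0,0,0,0,10,4,0,0,0,10,8,0,0,0,10,8,0,0,0,10,8,0,0,0,10,8,0,0,0,10,8,0,0,0,10,6,0,0,0,10,0,0,0,0,10,0,0,0,0])

```text
time: 16.7
tool_pos: [0.5298, -0.0048, 0.0585]
tool_rot: [-3.141, -0.001, 1.382]
contact_force: [-0.8, 2.2, -3.7]
opening: 0.0196
```

>>> jog_arm(rows=[10,4,0,0,0,10,8,0,0,0,10,8,0,0,0,10,8,0,0,0,10,8,0,0,0,10,8,0,0,0,10,8,0,0,0,10,6,0,0,0,10,4,0,0,0,10,4,0,0,0,10,0,0,0,0,10,0,0,0,0])

```text
time: 17.9
tool_pos: [0.5421, 0.0597, 0.0586]
tool_rot: [-3.141, -0.001, 1.382]
contact_force: [-2.3, 2.6, -6.8]
opening: 0.0197
```

```bash
python3 - <<'E'
from h import *
s,im,D,c,E=snap('wrist'); print(s['time'],s['tool_pos'],s['contact_force'],s['qpos'])
s2,im2,D2,c2,E2=snap('scene'); c_=cv2.resize(im2[100:220,220:340],None,fx=4,fy=4,interpolation=cv2.INTER_CUBIC)
w=im[0:200,200:400]; cv2.imwrite('pics/p7.png',np.hstack([c_[:480],cv2.resize(w,(320,320))if 0 else cv2.copyMakeBorder(cv2.resize(w,(320,320)),0,160,0,0,cv2.BORDER_CONSTANT)])[...,::-1])
p=s['tool_pos'][:2]; print('along',(p-np.array([.5203,-.0548]))@np.array([.186,.983])/1.0005)
E
```

```text
17.9 [0.54212884 0.05974698 0.05855478] [-2.2539322   2.60154077 -6.83396996] [-3.14356645e-02  5.67918846e-01  1.67596534e+00  1.43436987e-03
  8.98061878e-01  1.56768771e-01]
along 0.11660154854800368
```

View pics/p7.png

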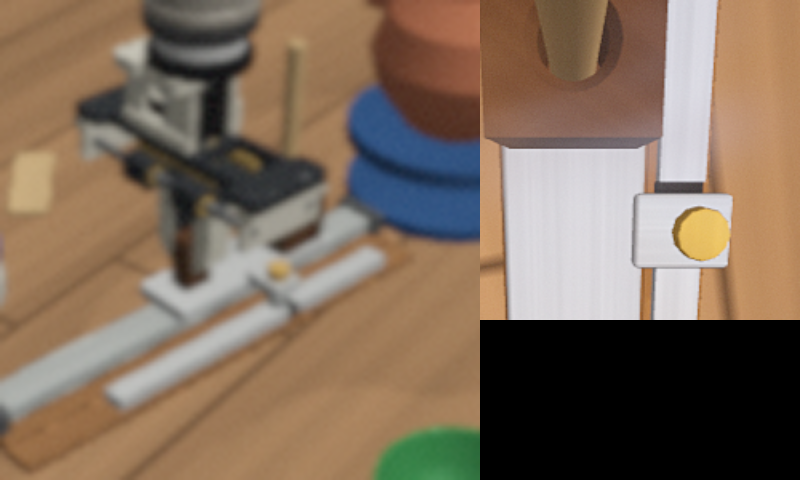

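The stick is upright, and the notch shows just ahead of the lug. Its far edge is at wrist pixel (325,114.4) and the cap at (338.8,145.6).

```bash
python3 - <<'E'
from h import *
s=observe(); c,E=ext('wrist',s); uy=np.array([.186,.983])/1.0005; p=s['tool_pos'][:2]
n=onz(c,E,325,114.4,.018)[:2]; k=onz(c,E,338.8,145.6,.0576)[:2]
print('notch centre ahead of cap',(n-k)@uy-.0055,'of grip+50',(n-p)@uy-.0555)
print('notch est',n-.0055*uy)
E
```

```text
notch centre ahead of cap 0.009782634515332268 of grip+50 0.009113150832558307
notch est [0.59542242 0.10951655]
```

>>> jog_arm(rows=[10,2,0,0,0,10,2,0,0,0,10,1,0,0,0,10,0,0,0,0,10,0,0,0,0])

```text
time: 18.5
tool_pos: [0.5429, 0.064, 0.0586]
tool_rot: [-3.141, -0.0, 1.382]
contact_force: [-4.1, -0.2, -6.4]
opening: 0.0196
```

>>> jog_arm(rows=[10,1,0,0,0,10,0,0,0,0,10,0,0,0,0])

```text
time: 18.8
tool_pos: [0.5432, 0.0651, 0.0586]
tool_rot: [-3.141, -0.0, 1.382]
contact_force: [-4.3, 0.1, -7.4]
opening: 0.0197
```

>>> jog_arm(rows=[10,1,0,0,0,10,0,0,0,0,10,0,0,0,0])

```text
time: 19.1
tool_pos: [0.5434, 0.0662, 0.0586]
tool_rot: [-3.141, -0.0, 1.382]
contact_force: [-5.3, 1.1, -8.5]
opening: 0.0199
```

>>> jog_arm(rows=[10,1,0,0,0,10,0,0,0,0,10,0,0,0,0])

```text
time: 19.4
tool_pos: [0.5436, 0.0674, 0.0586]
tool_rot: [-3.141, -0.001, 1.382]
contact_force: [-4.2, 2.4, -7.8]
opening: 0.0197
```

>>> jog_arm(rows=[10,1,0,0,0,10,0,0,0,0,10,0,0,0,0])

```text
time: 19.7
tool_pos: [0.5438, 0.0687, 0.0586]
tool_rot: [-3.141, -0.001, 1.382]
contact_force: [-4.4, 5.3, -7.1]
opening: 0.0195
```

>>> jog_arm(rows=[10,1,0,0,0,10,0,0,0,0,10,0,0,0,0])

```text
time: 20.0
tool_pos: [0.5441, 0.07, 0.0586]
tool_rot: [-3.141, -0.002, 1.382]
contact_force: [-4.0, 4.6, -7.9]
opening: 0.0198
```

>>> jog_arm(rows=[10,1,0,0,0,10,0,0,0,0,10,0,0,0,0])

```text
time: 20.3
tool_pos: [0.5442, 0.0705, 0.0586]
tool_rot: [-3.141, -0.001, 1.382]
contact_force: [-4.7, 3.1, -7.2]
opening: 0.0199
```

```bash
python3 - <<'E'
from h import *
s,im,D,c,E=snap('wrist'); print(s['time'],s['tool_pos'],s['contact_force'])
w=im[60:200,260:400]; cv2.imwrite('pics/p8.png',cv2.resize(w,(560,560),interpolation=cv2.INTER_CUBIC)[...,::-1])
uy=np.array([.186,.983])/1.0005; ux=np.array([uy[1],-uy[0]])
P=cloud(c,E,D); n0=np.array([.59542,.10952])
hsv=cv2.cvtColor(im,cv2.COLOR_RGB2HSV); m=((hsv[...,1]>130)&(hsv[...,0]>18)&(hsv[...,0]<32)&(P[...,2]>.053)&(P[...,2]<.065)).astype(np.uint8)
k,l,st,ce=cv2.connectedComponentsWithStats(m); i=1+st[1:,4].argmax(); cap=onz(c,E,*ce[i],.0576); print(ce[i],st[i],cap,'cap-notch y',(cap[:2]-n0)@uy)
E
```

```text
20.3 [0.54420845 0.07046991 0.0585818 ] [-4.65678864  3.10175633 -7.17763861]
[338.74603175 145.92796093] [322 130  35  33 819] [0.59537923 0.11082325 0.0576    ] cap-notch y 0.0012728729405984344
```

View pics/p8.png

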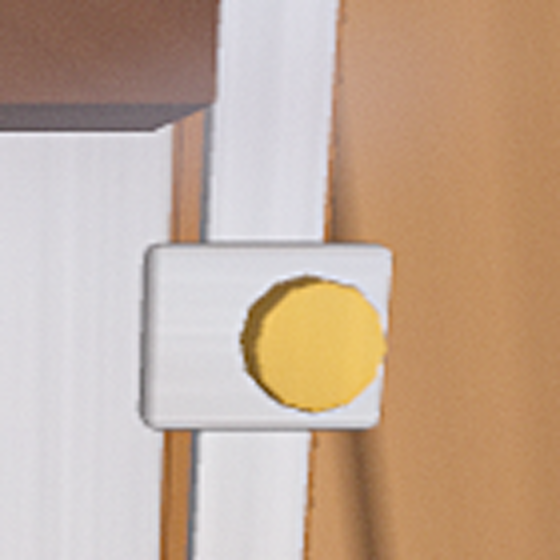

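>>> jog_arm(rows=[10,0.6,0,0,0,10,0,0,0,0,10,0,0,0,0,10,0,0,0,0])

```text
time: 20.75
tool_pos: [0.5442, 0.0707, 0.0586]
tool_rot: [-3.141, -0.0, 1.382]
contact_force: [-4.5, 1.6, -8.2]
opening: 0.0201
```

>>> jog_arm(rows=[10,0.6,0,0,0,10,0,0,0,0,10,0,0,0,0,10,0,0,0,0])

```text
time: 21.15
tool_pos: [0.5443, 0.0709, 0.0586]
tool_rot: [-3.141, 0.0, 1.382]
contact_force: [-5.9, -0.0, -6.7]
opening: 0.0197
```

Now seated: each 0.6 mm command moves it only 0.2 mm, and the rail force has gone from +5 N to about 0. I'll check the stick and bystanders numerically, then hand in.

```bash
python3 - <<'E'
from h import *
s,im,D,c,E=snap('scene'); P=cloud(c,E,D); P0=cloud(c,E,np.load('scene0.npz')['D'])
t=s['tool_pos'][:2]; uy=np.array([.186,.983])/1.0005; h=t+.1*uy
m=(np.linalg.norm(P[...,:2]-h,axis=2)<.025)&(P[...,2]>.12)&(P[...,2]<.215)
print('holder exp',h.round(4),'z max',P[m][:,2].max())
for lo in (.13,.16,.19):
    k=m&(P[...,2]>lo)&(P[...,2]<lo+.02); print(lo,k.sum(),P[k].mean(0).round(4) if k.any() else '')
for nm,(x,y,u0,v0,u1,v1) in {'stand+sticks':(0,0,125,185,190,265),'brush':(0,0,175,230,220,312),'jarfar':(0,0,270,222,305,262),'bowl':(0,0,310,205,362,245),'jarnear':(0,0,200,152,225,180)}.items():
    print(nm,'median |dz|',np.median(np.abs(P-P0)[v0:v1,u0:u1,2]).round(4))
print(s['contact_force'],s['opening'],hand_in())
E
```

```text
holder exp [0.5629 0.1692] z max 0.20822471655961483
0.13 26 [0.5673 0.1643 0.1407]
0.16 27 [0.5674 0.1644 0.1701]
0.19 35 [0.566  0.1655 0.2009]
stand+sticks median |dz| 0.0011
brush median |dz| 0.001
jarfar median |dz| 0.0011
bowl median |dz| 0.0011
jarnear median |dz| 0.0012
the job is handed in; nothing more can be done
[-5.89854051 -0.02927995 -6.73147726] 0.019665198403690253 None
```

The longest stick is in the carriage's socket, the carriage is at the notch, and the gripper is still holding it with the grip force set to 45 N. I handed the job in at about 21 s of the 51 s allowed. `hand_in` gave no verdict.

**Stick:** I took it from the middle hole and dropped it end-down into the socket. The last depth check shows it upright, with its top at about 0.206–0.208 m, which means fully seated.

**Notch:**
- **Distance:** I measured it as 127.5 mm twice, but a closer look near the end put it about 1.5 mm shorter.
- **Click:** Over the last steps the ball first pulled the carriage in. It then held firm, moving about 0.2 mm per 0.6 mm commanded, while the force along the rail fell from about 5 N to 0 N. I stopped there because that marks the centre.
- **Disagreement:** Two steps before the end, the cap looked about 1.3 mm past my notch estimate. The carriage moved roughly 0.4 mm further after that. This is within the 2 mm calibration error, but the notch was hidden under the lug, so I could not confirm it by sight.

**Bystanders:** The depth pictures from before and after differ by about 1 mm (noise) at the stand with the other two sticks, both jars, the bowl and the brush pot.

**Side load:** About 6 N across the rail and 7 N vertical remained on the tool at the end, well under the limits.

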